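# Open the burst guard of a gauge comparator and hold it open

### The arm

A 6-joint arm with a two-finger parallel gripper is mounted at the origin on the work surface. World frame = base frame: x ahead of the robot, y to its left, z up, the work surface at z = 0. Lengths are in mm, angles in degrees, forces in N, time in s.
With the tool pointing down it reaches from about 300 to 850 mm from the base axis. Payload 4.2 kg.
Tool frame: the origin (TCP) lies on the centre line of the jaws, within the pads' length; the fingertips stand 11 mm ahead of it and the grasp point (between the pads) lies 8 mm behind it; z points along the fingers, y is the line along which they close (so a half turn about z gives the same grasp; the last joint's range is limited). The gripper opens to 91 mm and grips with 3 to 60 N. Pads are 32 mm wide; open, the fingers measure 118 mm over their backs; the gripper's body (76 mm by 178 mm) begins 60 mm behind the grasp point.
Start: joints at [-75.573, 18.312, 89.639, -0, 72.044, -1.146], TCP at [154.37, -553.906, 224.976] pointing down, gripper open.
Joint ranges: [-177.97, 177.97], [-48.28, 115.42], [12.27, 149.76], [-77.06, 257.06], [2.81, 150.46], [-146.56, 146.56]. Speed limits (degrees/s): [147.25, 147.25, 180, 180, 180, 180].

### API

Orientations are given as [roll, pitch, yaw] about the fixed x, y, z axes, in that order (R = Rz(yaw) Ry(pitch) Rx(roll)).
In Python, from workcell import env, grab_frame, camera_model, models gives the robot as it stands.
- The arm moves only by the shell command python3 -m crank 'ROWS' [FORCE]. ROWS is text: rows parted by semicolons, each of 7 numbers parted by spaces: the closure, from -1 (fully open) to 1 (shut), so that 0 is half open, then the shift along the tool's x, y, z in mm, then the turn, a rotation vector about the tool's x, y, z in degrees. A call has 1 to 10 rows; each row shifts and turns the commanded pose from where the row before left it, along the tool's axes as they then stand; what a row does not reach is not made up. A row lasts 1/8 s, in which the tool goes at most 62.5 mm and 10.7 degrees, less where a joint would pass 70% of its speed; a pose out of reach is approached as far as the arm can. A call is refused whole if a number of a shift passes 62.5 or a number of a turn 10.7, either way. A call with a gripper value outside its range is refused whole. The fingers move at their own pace and stop on an object; FORCE is the grip in N (left out, the last holds). Time passes only in rows, so rows that do not move let the fingers close. It gives the time, the measured TCP pose, the force, the opening and the grip force at its end, in the units of the state.
- env.state(): the state, without advancing time (a new reading comes with each control period).
- grab_frame(name): name is "scene" or "top" or "wrist"; returns the picture (480x640x3 uint8, blue, green, red); there is no depth.
- camera_model(name): a dict with "K" (3x3 intrinsics, pixels), "k1" (the pictures are not rectified: a ray, as slopes to the right and down, at radius r is drawn at 1 + k1 r^2 times it, then the intrinsics apply), "R" (3x3) and "t" (3): a world point X has camera coordinates R X + t; the wrist camera has in their place "mount" (4x4, takes a point from camera to tool coordinates, whose origin is the TCP and whose axes are the flange's). Camera axes: x right, y down, z forward; pixel columns grow to the right and rows downward; lengths in mm; the calibration is good to about 2 mm. A picture is of the moment at which its call begins: read the wrist's pose just before it. camera_model takes no time and is no camera call.
- env.job_done(): hands the job in; it is judged then, once.
Trained networks look in the newest picture that a camera, given by its name, has taken for a name from the list of things; names that differ only in an ending like _2 or _b are one class to them, and where a whole thing is asked for, a point or a joint stands for the part that bears it (a point fixed in the world has none). Each returns a list of dicts, best first, with "p" (0 to 1); they miss things now and then, are a little off and sometimes report something else, mostly with a low value. They report only what shows in the picture. A call takes as long as a camera call.
- models.search_frame(name, camera): "point" ([x, y, z] in mm, in world coordinates, good to about 4 mm: the middle of the surface that is visible of it).
The state is a dict: "time_s": time; "qpos": joint angles; "qvel": joint speeds; "effort": joint torques, N m; "ee_pos": TCP position; "ee_rot": TCP orientation; "force": force on the tool from outside, world axes, zero at the start; "torque": the same for the moment, N m; "gripper_width": finger opening in mm; "gripper_force": force on a finger pad.
Only numpy, scipy, OpenCV 4.12 (cv2) and the standard library are available. Lean on these libraries where they do the work, as an engineer would, in place of code of your own. Each camera call takes 0.05 s, during which the arm holds its last target. There are 200 camera calls.

### The job

A colleague needs both hands inside the burst guard: pinch the red catch fully in first, then the blue catch, then take the yellow grip rod of the clear gate and swing the gate past its detent to square with the frame, and finish still holding it wide open there with the fingers. The gate is brittle: keep the grip on it light (20 to 30 N is plenty, 60 N breaks it) and do not fling it. Leave the loose gauge, the brass adapter and the wrench where they lie.

Things in the scene. Friction and masses are not known exactly. Their poses are not given: they have to be found in the camera images.
- red_pinch (a point): Centre of the red pinch catch on the guard's top rail: two upright red jaws side by side along the point's y axis, each 22 (x) by 12 (y) by 34 mm tall, 54 mm over their outer faces when out, 36 mm when in. The point is midway between them, 212 mm above the bench; jaw tops 13 mm above it, feet 20 mm below. Pinch from above along y. Which end of the rail is red varies.
- blue_pinch (a point): The same point of the blue pinch catch, identical but for its colour; about 112 mm from the red one along the rail.
- red_catch (a joint): How far each red jaw is pushed inward, m: 0 out (locked) to 0.009 fully in. Both jaws are linked and move in together, against about 6 N; the catch stays where it is left. Below about 0.006 its steel tongue still blocks the gate (do not force it). Squeezed in means above 0.007.
- blue_catch (a joint): The same for the blue catch.
- gate (a joint): Gate angle, rad: 0 shut, grows as the free edge swings towards the robot (clockwise from above), stop at 1.75. A spring pulls it shut (3 N at the rod at 1.57). A spring-ball detent resists from 0.45 to 0.75 (up to 10 N at the rod); let go beyond it, the gate falls back to about 0.75. Square with the frame is 1.57; wide open is above 1.40.
- gate_grip (a point): Point on the axis of the gate's grip rod: vertical, yellow, 18 mm diameter, its top 23 mm above this point, free for 60 mm below. It stands 55 mm in front of the gate, 155 mm from the hinge axis, 212 mm above the bench. The point turns with the gate: y points along the gate towards the hinge, z up. Close on the rod from above along y, so that the fingers stay clear of the rail behind.
- gate_hinge (a point): Point on the gate's vertical hinge axis, at the height of gate_grip (212 mm above the bench). Fixed to the guard, its -x axis points out of the closed gate (towards the robot), y along the rail to the hinge end.
- gate_leaf: The swinging gate: aluminium frame with clear pane, 190 mm wide, 120 mm tall (top 150 mm above the bench), 10 mm thick, with the yellow grip rod. Origin on the hinge axis at bench level; at any angle the leaf lies along its -y axis and its front is -x.
- guard: Fixed grey burst guard, frame 250 mm wide and 185 mm tall with the gate in its front, a blue comparator and gauge behind. Origin on the bench under the middle of the gate's front; -x is out of the gate, towards the robot.
- gauge: Loose steel dial gauge lying face up, 90 mm diameter, 38 mm tall, with a brass stem. Origin under its centre. Leave alone.
- adapter: Loose brass adapter standing on the bench, 28 mm diameter, 40 mm tall. Origin under its centre. Leave alone.
- wrench: Loose wrench, 150 mm long, lying flat along its x axis. Leave alone.

How it is judged (in metres and radians):
On the way, in this order (a step that is already met when the one before it is completed fails the run):
1. the red catch is squeezed in while the blue one is still out (value of joint red_catch above 0.007 m and value of joint blue_catch below 0.003 m), for 0.1 s.
2. then the blue catch is squeezed in, the gate still shut (value of joint blue_catch above 0.007 m and value of joint gate below 0.1 rad), for 0.1 s.
3. then the gate is swung past its detent (value of joint gate above 0.9 rad), for 0.1 s.
At the end, for the whole second after the job is handed in: The gate is held still by the fingers (contact over 1 N, under 0.1 rad/s) at more than 1.40 rad open, both catches still squeezed in (over 6 mm of 9) (value of joint gate above 1.4 rad and velocity of joint gate between -0.1 and 0.1 rad/s and contact force between the fingers and gate_leaf above 1 N and value of joint each of red_catch, blue_catch above 0.006 m); the arm keeps its last pose, push and grip.
It fails at once if the blue catch is pushed in before the red one (value of joint blue_catch above 0.004 m and value of joint red_catch below 0.006 m).
It fails at once if the gate is gripped or pushed too hard (fingers' total contact force on it, both pads added, over 120 N: a 60 N grip) (contact force between the fingers and gate_leaf above 120 N).
It fails at once if the gate is flung (velocity of joint gate above 3 rad/s).
It fails at once if the gauge, adapter or wrench is disturbed (moved over 20 mm) (distance of any of gauge, adapter, wrench from where it was at the start of the episode above 0.02 m).
It also fails if it takes over 58 s, if anything falls off the work surface, if the arm or the gripper's body presses on something with over 40 N, if the wrist force passes 120 N, or if a joint passes its speed limit or range.

## Working session

There is one attempt and no reset: what is moved stays moved. The work goes in short steps, Python scripts to look and compute and a shell command to move; the robot and the scene stay as the last step left them, time stands still between calls to the robot, and variables do not carry over. Pictures are saved under pics/ and viewed, at most 10 in all, crops included, and the job is handed in when it is done.

```bash
mkdir -p pics; ls
python3 - <<'E'
from workcell import env, grab_frame, camera_model, models
import cv2
for c in ["scene","top"]:
    cv2.imwrite(f"pics/{c}0.png",grab_frame(c))
    for n in ["red_pinch","blue_pinch","gate_grip","gate_leaf","guard","gauge","adapter","wrench"]:
        try:
            print(c,n,[( [round(v) for v in d["point"]],round(d["p"],2)) for d in models.search_frame(n,c)[:2]])
        except Exception as e: print(c,n,e)
s=env.state(); print(s)
E
```

```text
pics
scene red_pinch [([662, 13, 198], 0.57), ([463, -138, 18], 0.43)]
scene blue_pinch [([672, -98, 197], 0.96), ([664, 10, 200], 0.46)]
scene gate_grip [([594, -92, 161], 0.78)]
scene gate_leaf [([588, -98, 162], 0.59)]
scene guard [([757, -78, 81], 0.89), ([662, -92, 200], 0.45)]
scene gauge [([602, -245, 40], 0.89)]
scene adapter [([462, -140, 19], 0.84), ([588, -98, 161], 0.28)]
scene wrench [([553, 220, 8], 0.71)]
top red_pinch [([659, 12, 198], 0.81), ([659, -101, 195], 0.72)]
top blue_pinch [([660, -104, 198], 0.63), ([663, 12, 199], 0.23)]
top gate_grip [([635, -51, 121], 0.65)]
top gate_leaf [([635, -49, 121], 0.95)]
top guard [([665, -30, 67], 0.9)]
top gauge [([589, -238, 36], 0.79)]
top adapter [([456, -127, 19], 0.61)]
top wrench [([558, 224, 10], 0.82), ([454, -126, 19], 0.39)]
{'time_s': 0.9, 'qpos': array([-7.55754241e+01,  1.83109313e+01,  8.96359760e+01,  4.21606180e-04,
        7.20444562e+01, -1.14625609e+00]), 'qvel': array([ 0.0548318 , -0.07669715, -0.04531766,  0.01672773, -0.04044671,
        0.21281646]), 'effort': array([ 1.56496375e-03, -4.12335205e+01, -2.32232916e+01,  7.30469241e-02,
        3.75035056e-02,  1.35501074e-05]), 'ee_pos': array([ 154.35572194, -553.93277835,  225.00617529]), 'ee_rot': array([ 1.79991357e+02, -2.28241996e-04,  1.55707021e+01]), 'force': array([ 0.24927   , -0.78473635,  0.43529601]), 'torque': array([ 0.02097508,  0.05204286, -0.00923471]), 'gripper_force': 0.0, 'gripper_width': 91.39198314777515}
```

View pics/scene0.png

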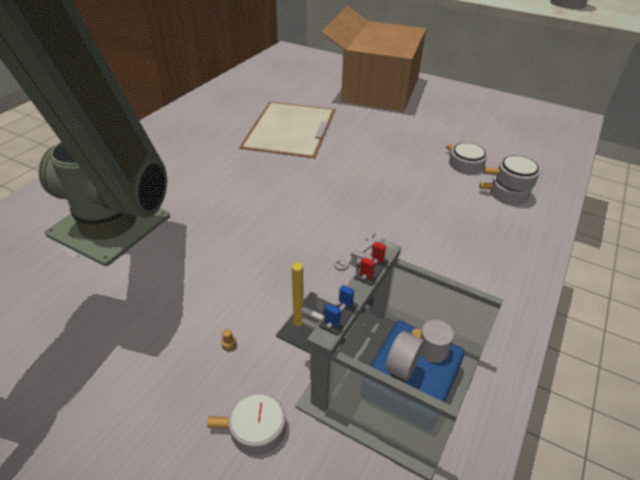

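View pics/top0.png

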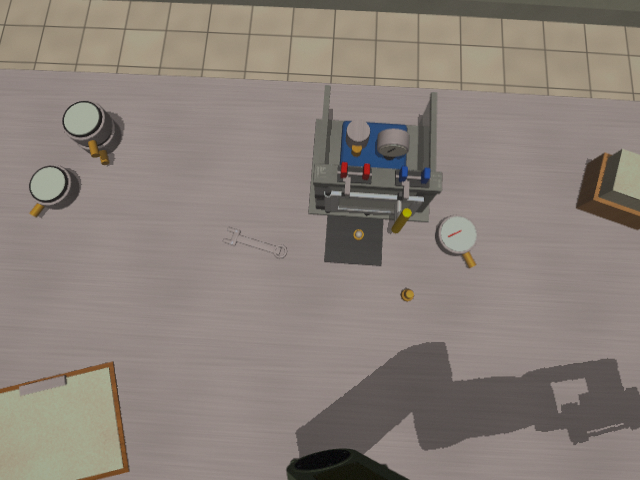

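The guard is facing the robot, with the red catch at +y (top view about (355,171)) and the blue one at −y (about (415,175)). The rod leans out to (405,215) in the top view. The hinge is therefore at the red end. I'll refine with colour blobs projected at known heights.

```bash
cat > h.py <<'E'
from workcell import env, grab_frame, camera_model, models
import cv2, numpy as np
from scipy.spatial.transform import Rotation as Ro
def cam(name,s=None):
    m=camera_model(name); K=np.array(m["K"]);k1=m["k1"]
    if "mount" in m:
        M=np.array(m["mount"]); Rt=Ro.from_euler("xyz",s["ee_rot"],degrees=True).as_matrix()
        Rcw=Rt@M[:3,:3]; c=Rt@M[:3,3]+s["ee_pos"]
    else:
        R=np.array(m["R"]); Rcw=R.T; c=-R.T@np.array(m["t"])
    return K,k1,Rcw,c
def unproj(name,uv,z,s=None):
    K,k1,Rcw,c=cam(name,s)
    p=cv2.undistortPoints(np.float64([[uv]]),K,np.float64([k1,0,0,0,0]))[0,0]
    d=Rcw@np.array([p[0],p[1],1.]); return c+d*(z-c[2])/d[2]
def proj(name,X,s=None):
    K,k1,Rcw,c=cam(name,s); p=Rcw.T@(np.array(X,float)-c); x=p[:2]/p[2]; x=x*(1+k1*x@x)
    return K[:2,:2]@x+K[:2,2]
def blobs(img,col,amin=12):
    h=cv2.cvtColor(img,cv2.COLOR_BGR2HSV); H,S,V=cv2.split(h)
    m={"red":((H<6)|(H>174))&(S>170)&(V>60),"blue":(H>108)&(H<125)&(S>170)&(V>60),"yellow":(H>24)&(H<34)&(S>180)&(V>60)}[col]
    n,l,st,ce=cv2.connectedComponentsWithStats(m.astype(np.uint8))
    return [(ce[i].round(1),st[i].tolist()) for i in range(1,n) if st[i][4]>=amin]
E
python3 - <<'E'
from h import *
f=cv2.imread("pics/top0.png")
print(cam("top")[3],cam("scene")[3],camera_model("wrist"))
for col,z in [("red",222),("blue",222),("yellow",205)]:
    for c,st in blobs(f,col): print(col,c,st,unproj("top",c,z).round(1))
E
```

```text
[368.55075337  44.20931598 988.51012446] [ 859.56431392 -525.07503208  747.04243693] {'K': array([[389.0002439 ,   0.        , 319.59690712],
       [  0.        , 389.0002439 , 243.38260923],
       [  0.        ,   0.        ,   1.        ]]), 'k1': -0.026911880307172627, 'mount': array([[-8.41846417e-04, -9.67717342e-01, -2.52036580e-01,
         6.91775580e+01],
       [ 9.99998877e-01, -5.02139247e-04, -1.41216253e-03,
         3.37759210e-01],
       [ 1.24001671e-03, -2.52037486e-01,  9.67716678e-01,
        -1.59028349e+02],
       [ 0.00000000e+00,  0.00000000e+00,  0.00000000e+00,
         1.00000000e+00]])}
red [343.6 168.2] [341, 162, 7, 15, 69] [666.   27.2 222. ]
red [366.5 169.6] [364, 164, 6, 15, 68] [665.7 -15.4 222. ]
blue [404.  171.1] [402, 166, 6, 11, 53] [666.8 -85.1 222. ]
blue [426.7 172.5] [425, 168, 5, 10, 42] [ 666.5 -127.4  222. ]
yellow [406.4 212.5] [402, 208, 10, 10, 68] [592.2 -93.9 205. ]
```

```bash
python3 -m crank '-1 0 0 -62 0 0 10.7;-1 0 0 -62 0 0 10.7;-1 0 0 0 0 0 10.7'
```

```text
time_s: 1.27
ee_pos: [154.9, -555.8, 355.1]
ee_rot: [179.4, -0.4, -16.9]
force: [1.1, 0.8, -1.0]
gripper_width: 91.2
gripper_force: 0.0
```

```bash
python3 -m crank '-1 0 0 -5 0 0 -10.7;-1 0 0 -5 0 0 -10.7;-1 0 0 -5 0 0 -10.7;-1 0 0 -5 0 0 -10.7;-1 0 0 -5 0 0 -10.7;-1 0 0 -5 0 0 -10.7;-1 0 0 -5 0 0 -10.7;-1 0 0 -5 0 0 -10.7;-1 0 0 -5 0 0 -10.7;-1 0 0 0 0 0 -10.7' >/dev/null; python3 -m crank '-1 0 0 0 0 0 -10.7;-1 0 0 0 0 0 -10.7;-1 0 0 0 0 0 -10.7;-1 0 0 0 0 0 -10.7;-1 0 0 0 0 0 -10.7;-1 0 0 0 0 0 -10.7;-1 0 0 0 0 0 -10.7;-1 0 0 0 0 0 -10.7;-1 0 0 0 0 0 -4.3;-1 0 0 0 0 0 0'
```

```text
time_s: 3.78
ee_pos: [238.8, -517.1, 387.6]
ee_rot: [-177.8, -3.4, 172.1]
force: [0.1, -0.0, -0.0]
gripper_width: 91.5
gripper_force: 0.0
```

```bash
python3 -m crank '-1 -20 50 0 0 0 0;-1 -30 50 0 0 0 0;-1 -30 50 0 0 0 0;-1 -40 50 0 0 0 0;-1 -40 50 0 0 0 0;-1 -40 50 0 0 0 0;-1 -40 50 0 0 0 0;-1 -40 50 0 0 0 0;-1 -40 30 0 0 0 0;-1 0 0 0 0 0 0'
```

```text
time_s: 5.03
ee_pos: [609.2, -141.2, 350.5]
ee_rot: [-177.8, -3.5, 172.1]
force: [-0.8, -0.4, -0.2]
gripper_width: 91.2
gripper_force: 0.0
```

```bash
cat >> h.py <<'E'
def delta(pos,yaw):
    s=env.state(); R=Ro.from_euler("xyz",s["ee_rot"],degrees=True); T=Ro.from_euler("xyz",[180,0,yaw],degrees=True)
    print("t",round(s["time_s"],2),"shift",R.inv().apply(np.array(pos)-s["ee_pos"]).round(1),"turn",(R.inv()*T).as_rotvec(degrees=True).round(2))
E
python3 -c "
from h import *
delta([600,-50,400],180)"
```

```text
t 5.03 shift [ 24.6  87.1 -51.5] turn [-1.97 -3.66 -7.82]
```

```bash
python3 -m crank '-1 12 44 -25 0 0 0;-1 12 43 -26 0 0 0;-1 0 0 0 -1.97 -3.66 -7.82;-1 0 0 0 0 0 0;-1 0 0 0 0 0 0'
python3 - <<'E'
from h import *
s=env.state(); f=grab_frame("wrist"); cv2.imwrite("pics/w1.png",f)
for col,z in [("red",225),("blue",225),("yellow",235)]:
    for c,st in blobs(f,col,40): print(col,c,st,unproj("wrist",c,z,s).round(1), unproj("wrist",(st[0],st[1]),z,s).round(1), unproj("wrist",(st[0]+st[2],st[1]+st[3]),z,s).round(1))
for n in ["red_pinch","blue_pinch","gate_grip"]: print(n,[(np.round(d["point"]),round(d["p"],2)) for d in models.search_frame(n,"wrist")[:2]])
E
```

```text
time_s: 5.65
ee_pos: [598.1, -52.4, 401.4]
ee_rot: [-179.9, 0.1, 179.7]
force: [-0.7, 0.3, 0.3]
gripper_width: 91.2
gripper_force: 0.0
red [358.5 291.2] [351, 276, 16, 31, 408] [658.7 -17.7 225. ] [643.9 -24.8 225. ] [674.5  -9.5 225. ]
red [402.1 292.1] [393, 276, 19, 32, 458] [659.9  22.6 225. ] [644.2  13.5 225. ] [675.9  32.6 225. ]
yellow [276.7 210.9] [268, 201, 19, 20, 277] [581.8 -89.3 235. ] [573.3 -96.3 235. ] [590.6 -80.8 235. ]
red_pinch [(array([658.,  11., 198.]), 0.56)]
blue_pinch [(array([ 661., -101.,  196.]), 0.98)]
gate_grip [(array([637., -57., 132.]), 0.87), (array([657., -87., 199.]), 0.7)]
```

View pics/w1.png

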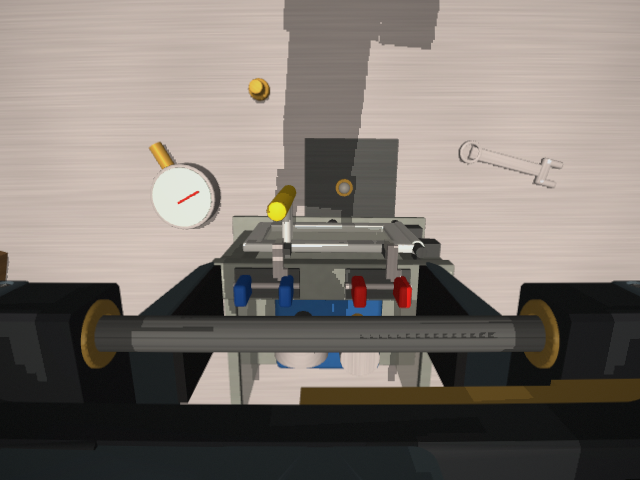

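The wrist view shows the blue jaws at (243,290) and (287,290), the red jaws at (359,291) and (402,292), and the rod top at (277,211). The red centre comes out near (664, 5.6). I'll go for the red catch now.

Run:
```python
from h import *
f=cv2.imread("pics/w1.png"); s=env.state()
H,S,V=cv2.split(cv2.cvtColor(f,cv2.COLOR_BGR2HSV))
for nm,m in [("b",(H>105)&(H<130)&(S>150)&(V>40)),("r",((H<8)|(H>172))&(S>150)&(V>40))]:
    n,l,st,ce=cv2.connectedComponentsWithStats(m.astype(np.uint8))
    for i in range(1,n):
        x,y,w,h,a=st[i]
        if a>150 : print(nm,st[i],unproj("wrist",(x,y+h),225,s).round(1),unproj("wrist",(x+w,y+h),225,s).round(1))
delta([664,5.5,290],180)
```

```text
b [234 275  18  32 449] [ 674.3 -132.1  225. ] [ 674.3 -115.4  225. ]
b [276 275  34  41 647] [683.5 -93.3 225. ] [683.6 -61.5 225. ]
b [307 300  75  16 745] [683.6 -64.3 225. ] [684.    5.9 225. ]
b [316 353  25  15 182] [738.7 -56.3 225. ] [738.8 -32.  225. ]
r [351 276  16  31 415] [674.7 -23.3 225. ] [674.8  -8.4 225. ]
r [393 276  19  32 467] [676.   15.8 225. ] [676.1  33.5 225. ]
t 5.85 shift [-65.   57.4 110.9] turn [-0.04  0.04 -0.21]
```

```bash
python3 -m crank '-1 -33 29 45 0 0 0;-1 -32 28 45 0 0 0;-1 0 0 20 0 0 0;-1 0 0 0 0 0 0;-1 0 0 0 0 0 0'
python3 - <<'E'
from h import *
s=env.state(); f=grab_frame("wrist"); cv2.imwrite("pics/w2.png",f)
for c,st in blobs(f,"red",40): print(c,st,unproj("wrist",c,225,s).round(1),unproj("wrist",(st[0],st[1]),225,s).round(1), unproj("wrist",(st[0]+st[2],st[1]+st[3]),225,s).round(1))
delta([664,5.5,211],180)
E
```

```text
time_s: 6.48
ee_pos: [664.2, 5.2, 293.2]
ee_rot: [-180.0, 0.2, 179.8]
force: [0.8, 0.1, 0.4]
gripper_width: 90.7
gripper_force: 0.0
[ 93.3 147.2] [80, 139, 27, 17, 77] [ 594.  -124.6  225. ] [ 589.3 -131.7  225. ] [ 599.  -117.3  225. ]
[287.2 258.8] [277, 237, 21, 44, 841] [661.  -15.1 225. ] [647.3 -20.9 225. ] [675.4  -8.8 225. ]
[352.5 259.9] [342, 237, 22, 45, 835] [661.8  24.7 225. ] [647.4  18.2 225. ] [676.2  32.1 225. ]
t 6.53 shift [ 0.7  0.4 82.7] turn [-0.04  0.29 -0.16]
```

View pics/w2.png

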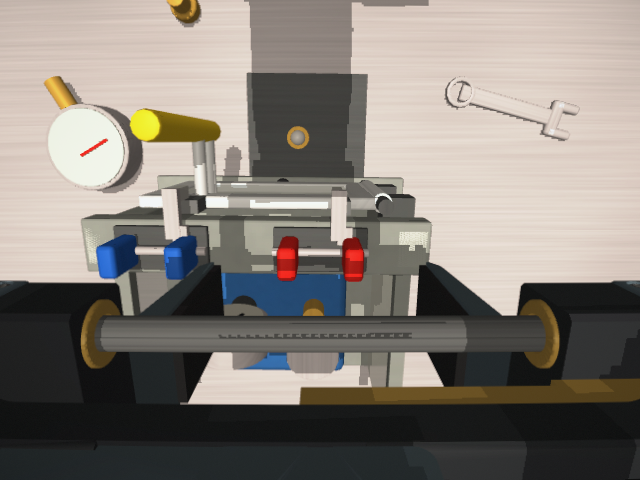

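The red jaws sit at columns 287 and 352, symmetric about the image centre, so the tool is centred on them. Next I descend and pinch.

```bash
python3 -m crank '-1 0 0 30 0 0 0;-1 0 0 30 0 0 0;-1 0 0 22 0 0 0;-1 0 0 0 0 0 0;0.3 0 0 0 0 0 0;1 0 0 0 0 0 0;1 0 0 0 0 0 0;1 0 0 0 0 0 0' 20;  python3 -m crank '1 0 0 0 0 0 0;1 0 0 0 0 0 0;1 0 0 0 0 0 0;1 0 0 0 0 0 0'
```

```text
time_s: 7.52
ee_pos: [664.1, 5.5, 210.3]
ee_rot: [-179.9, 0.2, 179.9]
force: [1.0, -4.8, 1.8]
gripper_width: 54.2
gripper_force: 3.2
time_s: 8.02
ee_pos: [664.1, 5.3, 210.3]
ee_rot: [-179.9, 0.2, 179.9]
force: [-0.9, -0.9, 4.0]
gripper_width: 35.4
gripper_force: 20.0
```

Red is fully in: the opening reads 35.4 mm at 20 N. Now release and go to blue.

```bash
python3 -m crank '-1 0 0 0 0 0 0;-1 0 0 0 0 0 0;-1 0 0 0 0 0 0;-1 0 0 0 0 0 0;-1 0 0 -40 0 0 0;-1 0 0 -40 0 0 0;-1 0 -56 0 0 0 0;-1 0 -56 0 0 0 0;-1 0 0 0 0 0 0;-1 0 0 0 0 0 0'
python3 - <<'E'
from h import *
s=env.state(); f=grab_frame("wrist"); cv2.imwrite("pics/w3.png",f)
H,S,V=cv2.split(cv2.cvtColor(f,cv2.COLOR_BGR2HSV))
n,l,st,ce=cv2.connectedComponentsWithStats(((H>105)&(H<130)&(S>150)&(V>40)).astype(np.uint8))
for i in range(1,n):
    if st[i][4]>200: print("blue",ce[i].round(1),st[i])
for k in("red","yellow"):
  for c,q in blobs(f,k,100): print(k,c,q,unproj("wrist",c,225 if k=="red" else 235,s).round(1))
delta([664,-106.5,211],180)
E
```

```text
time_s: 9.28
ee_pos: [663.4, -106.1, 289.7]
ee_rot: [180.0, 0.1, 179.9]
force: [0.6, 0.3, 0.8]
gripper_width: 91.3
gripper_force: 0.0
blue [285.7 259.3] [275 237  22  45 871]
blue [361.9 284.6] [ 311  238  108   78 3277]
blue [390.5 364.9] [375 353  27  19 245]
red [493.  261.3] [456, 239, 75, 46, 2569] [661.1  -1.7 225. ]
t 9.32 shift [-0.3 -1.1 78.8] turn [ 0.01  0.1  -0.08]
```

View pics/w3.png

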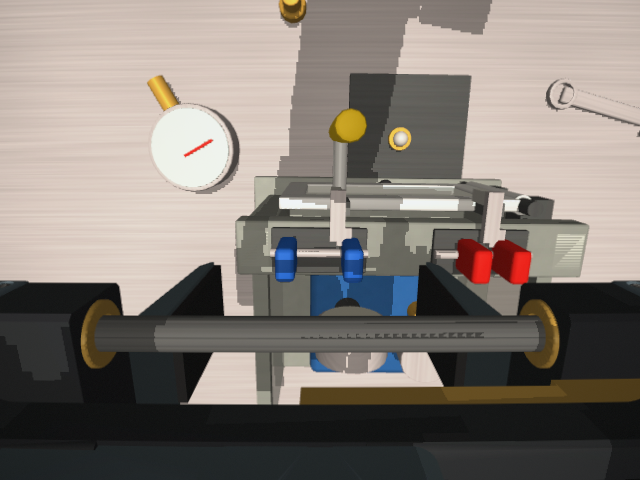

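The red jaws at (475,260) and (512,262) are visibly pushed in. The blue jaws at 286 and 352 are centred, and the rod top is at (350,126). Now pinch blue.

```bash
python3 -m crank '-1 0 0 30 0 0 0;-1 0 0 30 0 0 0;-1 0 0 18.5 0 0 0;-1 0 0 0 0 0 0;0.3 0 0 0 0 0 0;1 0 0 0 0 0 0;1 0 0 0 0 0 0;1 0 0 0 0 0 0' 20;  python3 -m crank '1 0 0 0 0 0 0;1 0 0 0 0 0 0;1 0 0 0 0 0 0;1 0 0 0 0 0 0'
python3 -c "
from h import *
s=env.state(); s['ee_pos']=np.array([663.4,-106.1,289.7]); s['ee_rot']=np.array([180,.1,179.9])
print(unproj('wrist',(350,126),235,s))"
```

```text
time_s: 10.32
ee_pos: [663.8, -106.5, 211.9]
ee_rot: [-179.9, 0.2, 179.9]
force: [-1.2, -0.0, 1.4]
gripper_width: 53.9
gripper_force: 2.9
time_s: 10.82
ee_pos: [663.8, -106.6, 211.9]
ee_rot: [-179.9, 0.2, 179.9]
force: [0.5, -0.4, 3.0]
gripper_width: 35.3
gripper_force: 20.0
[582.93526514 -90.41503657 235.        ]
```

Blue is in too, at 35.3 mm. Move over the rod and check.

```bash
python3 -m crank '-1 0 0 0 0 0 0;-1 0 0 0 0 0 0;-1 0 0 0 0 0 0;-1 0 0 0 0 0 0;-1 0 0 -40 0 0 0;-1 0 0 -30 0 0 0;-1 41 8 0 0 0 0;-1 40 8.5 0 0 0 0;-1 0 0 0 0 0 0;-1 0 0 0 0 0 0'
python3 - <<'E'
from h import *
s=env.state(); f=grab_frame("wrist"); cv2.imwrite("pics/w4.png",f)
for k in ("red","yellow"):
  for c,q in blobs(f,k,100): print(k,c,q,unproj("wrist",c,235,s).round(1))
delta([582.5,-90,204],180)
E
```

```text
time_s: 12.08
ee_pos: [583.2, -89.8, 281.7]
ee_rot: [-179.9, 0.2, 179.9]
force: [0.5, 0.5, 1.0]
gripper_width: 91.4
gripper_force: 0.0
red [433.9 376.3] [427, 358, 17, 29, 211] [647.8 -21.7 235. ]
yellow [320.  278.5] [307, 275, 28, 8, 178] [585.  -90.2 235. ]
t 12.12 shift [ 1.2 -0.1 77.4] turn [-0.04  0.18 -0.12]
```

View pics/w4.png

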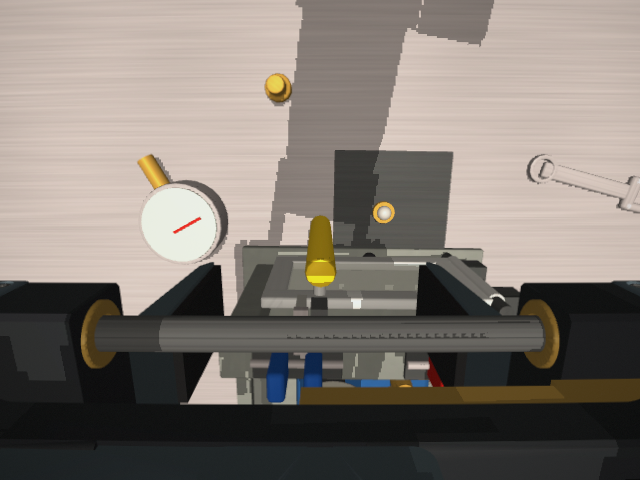

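The rod top at (320,272) is centred between the fingers. Descend and grip at 25 N.

```bash
python3 -m crank '-1 0 0 30 0 0 0;-1 0 0 30 0 0 0;-1 0 0 17 0 0 0;-1 0 0 0 0 0 0;0.5 0 0 0 0 0 0;1 0 0 0 0 0 0;1 0 0 0 0 0 0;1 0 0 0 0 0 0;1 0 0 0 0 0 0;1 0 0 0 0 0 0' 25
python3 -m crank '1 0 0 0 0 0 0;1 0 0 0 0 0 0;1 0 0 0 0 0 0'
```

```text
time_s: 13.38
ee_pos: [582.7, -89.8, 204.3]
ee_rot: [-180.0, 0.1, 179.9]
force: [0.1, -0.3, 0.0]
gripper_width: 34.6
gripper_force: 0.0
time_s: 13.75
ee_pos: [582.8, -89.6, 204.3]
ee_rot: [-180.0, 0.1, 179.9]
force: [-0.8, 0.3, 0.4]
gripper_width: 17.2
gripper_force: 25.0
```

```bash
python3 -m crank '1 6.7 2.5 0 0 0 2.5;1 13.3 5.4 0 0 0 5;1 13.3 5.4 0 0 0 5;1 13.3 5.4 0 0 0 5;1 13.3 5.4 0 0 0 5;1 0 0 0 0 0 0;1 0 0 0 0 0 0' 25
```

```text
time_s: 14.62
ee_pos: [530.7, -55.2, 204.3]
ee_rot: [179.7, 0.4, 157.3]
force: [9.3, 4.7, -4.8]
gripper_width: 17.5
gripper_force: 25.0
```

The force is about 10 N toward the hinge, so the arc needs slightly more inward motion. I'll continue with the correction.

```bash
python3 -m crank '1 13.3 7.5 0 0 0 5;1 13.3 6 0 0 0 5;1 13.3 5.9 0 0 0 5;1 13.3 5.9 0 0 0 5;1 0 0 0 0 0 0;1 0 0 0 0 0 0'
```

```text
time_s: 15.38
ee_pos: [498.3, -7.9, 204.3]
ee_rot: [179.6, 0.5, 137.4]
force: [10.7, 1.1, -6.7]
gripper_width: 17.5
gripper_force: 25.0
```

```bash
python3 -m crank '1 13.3 8 0 0 0 5;1 13.3 6.8 0 0 0 5;1 13.3 6 0 0 0 5;1 13.3 6 0 0 0 5;1 13.3 6 0 0 0 5;1 0 0 0 0 0 0;1 0 0 0 0 0 0'
python3 - <<'E'
from h import *
s=env.state(); f=grab_frame("wrist"); cv2.imwrite("pics/w5.png",f)
cv2.imwrite("pics/t5.png",grab_frame("top"))
E
```

```text
time_s: 16.25
ee_pos: [485.2, 63.0, 204.3]
ee_rot: [179.4, 0.5, 112.4]
force: [13.8, -4.0, -7.8]
gripper_width: 17.5
gripper_force: 25.0
```

View pics/w5.png

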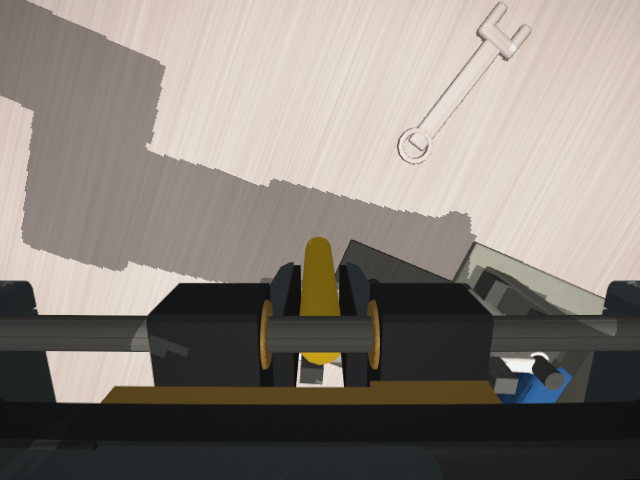

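```bash
python3 - <<'E'
import numpy as np
from scipy.optimize import least_squares as L
P=np.array([(582.8,-89.6),(530.7,-55.2),(498.3,-7.9),(485.2,63.0)])
r=L(lambda c:np.hypot(*(P-c[:2]).T)-c[2],[640,65,160]);print(r.x,r.fun)
E
python3 - <<'E'
import cv2
f=cv2.imread("pics/t5.png")
cv2.imwrite("pics/t5c.png",cv2.resize(f[120:300,270:470],None,fx=3.5,fy=3.3,interpolation=cv2.INTER_CUBIC)[:600,:800])
E
```

```text
[640.95825576  55.10520654 155.95680252] [-0.00174645  0.0051209  -0.00477788  0.00140343]
```

View pics/t5c.png

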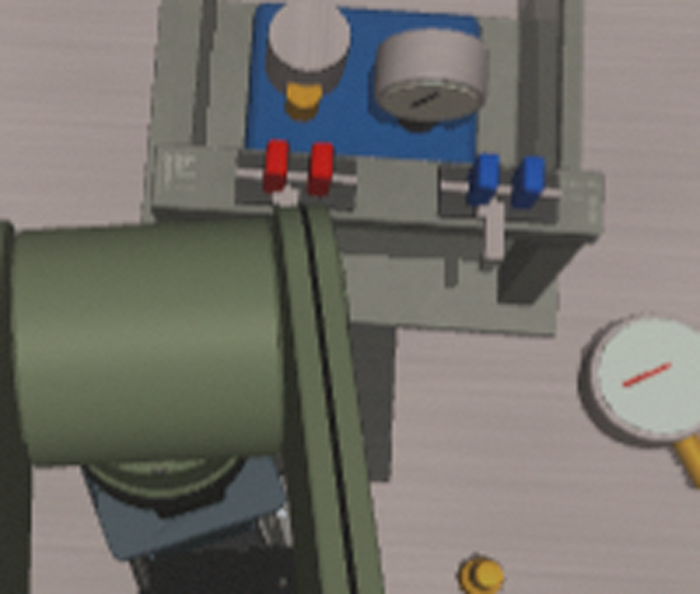

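The path fits a circle with hinge (641, 55) and radius 156 to within 0.01 mm. The gate is at about 71° with both catches still in. Now the last 19°, with the corrected arc and some relief inward.

```bash
python3 -m crank '1 9.2 6.2 0 0 0 4.5;1 9.3 6.1 0 0 0 4.5;1 9.3 5.5 0 0 0 4.5;1 9.4 4.9 0 0 0 4.5;1 9.4 4.3 0 0 0 4.4;1 0 0 0 0 0 0;1 0 0 0 0 0 0;1 0 0 0 0 0 0'
python3 - <<'E'
from h import *
s=env.state(); p=s["ee_pos"]; print(-111.9+360-np.degrees(np.arctan2(p[1]-55.1,p[0]-641)), s["qvel"].round(2), np.hypot(p[1]-55.1,p[0]-641)); delta([496.3,113.3,204.3],90)
E
```

```text
time_s: 17.35
ee_pos: [497.0, 114.6, 204.3]
ee_rot: [179.7, 0.2, 90.1]
force: [4.4, -3.5, -0.6]
gripper_width: 17.7
gripper_force: 25.0
90.54100567511102 [-0.02 -0.04  0.02  0.09 -0.01 -0.12] 155.84972458427245
t 17.35 shift [-1.3 -0.7 -0. ] turn [0.34 0.2  0.07]
```

The gate is at about 90.5°, gripped at 25 N, still, and the residual 3.5 N matches the spring. Handing in.

```bash
python3 -c "
from workcell import env
print(env.job_done())"
```

```text
the job is handed in; nothing more can be done
None
```

I pinched the red catch fully in, then the blue, and swung the gate past its detent. I handed the job in at 17 s with the fingers holding the gate still at about 90.5° (1.58 rad, worked out from the arm's pose) with a 25 N grip; no verdict came back.

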